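# Snap the gauge coupler onto the pump's tilted test nipple and hold it

### The arm

A 7-joint arm with a two-finger parallel gripper is mounted at the origin on the work surface. World frame = base frame: x ahead of the robot, y to its left, z up, the work surface at z = 0. Lengths are in m, angles in rad, forces in N, time in s.
With the tool pointing down it reaches from about 0.425 to 0.925 m from the base axis. Payload 6.8 kg.
Tool frame: the origin (TCP) lies on the centre line of the jaws, within the pads' length; the fingertips stand 19 mm ahead of it and the grasp point (between the pads) is the TCP (tcp_to_tips is the distance from the TCP to the fingertips, in m); x points along the fingers, y is the direction in which the jaws open and shut, and the axes are right-handed (so a half turn about x gives the same grasp; the last joint's range is limited). The gripper opens to 85 mm and grips with 20 to 120 N. Pads are 22 mm wide; open, the fingers measure 114 mm over their backs; the gripper's body (76 mm by 85 mm) begins 54 mm behind the grasp point. The pads swing forward as they close: fully open they stand 13 mm farther back than shut.
Start: joints at [1.198, 0.477, 0.022, 1.555, -0.011, 1.109, -0.083], TCP at [0.177, -0.651, 0.25] pointing down, gripper open.
Joint ranges: [-2.96, 2.96], [-0.34, 2.1], [-1.41, 1.46], [0.24, 2.44], [-1.37, 4.51], [0.17, 1.92], [-2.96, 2.96]. Speed limits (rad/s): [2.39, 2.39, 3.14, 3.14, 3.14, 3.14, 3.14].

### API

Orientations are given as a unit quaternion [w, x, y, z].
In Python, from station import get_obs, read_camera, hand_in, spot_in, cut_out, tcp_to_tips gives the robot as it stands.
- The arm moves only by the shell command python3 -m jog 'ROWS' [FORCE]. ROWS is JSON, a list of rows, each an object of numbers: "gripper": the closure, from 0 (fully open) to 1 (shut); "dx", "dy", "dz": the shift along the world's x, y, z in m; "rx", "ry", "rz": the turn, a rotation vector about the world's x, y, z in degrees. In form: [{"gripper": .., "dx": .., "dy": .., "dz": .., "rx": .., "ry": .., "rz": ..}, ...]. A call has 1 to 10 rows; each row is the pose to reach, as a shift and turn from the pose commanded when the call began; what a row does not reach only later rows make up. A row lasts 1/10 s, in which the tool goes at most 50 mm and 8.59 degrees, less where a joint would pass 70% of its speed; a pose out of reach is approached as far as the arm can. A call with a gripper value outside its range is refused whole. The fingers move at their own pace and stop on an object; FORCE is the grip in N (left out, the last holds). Time passes only in rows, so rows that repeat a pose let the fingers close. It gives the time, the measured TCP pose, the force and the opening at its end, in the units of the state.
- get_obs(): the state, without advancing time (a new reading comes with each control period).
- read_camera(name): name is "side" or "top" or "wrist"; returns a dict with "pixels" (400x640x3 uint8, blue, green, red), "range_z" (400x640 float32, m along the optical axis (not along the pixel's ray), 0 where there is no reading), "camera_matrix" (3x3 intrinsics, pixels), "cam_to_world" (4x4, takes a point from camera to world coordinates). Camera axes: x right, y down, z forward; pixel columns grow to the right and rows downward; lengths in m; the calibration is good to about 2 mm. A picture is of the moment at which its call begins.
- hand_in(): hands the job in, once; it reports no verdict.
Trained networks look in the newest picture that a camera, given by its name, has taken for a name from the list of things; names that differ only in an ending like _2 or _b are one class to them, and where a whole thing is asked for, a point or a joint stands for the part that bears it (a point fixed in the world has none). Each returns a list of dicts, best first, with "conf" (0 to 1); they miss things now and then, are a little off and sometimes report something else, mostly with a low value. They report only what shows in the picture. A call takes as long as a camera call. They do not tell look-alikes from the thing itself.
- spot_in(camera, label): "box" ([centre column, centre row, width, height] in pixels, round what is visible of it).
- cut_out(camera, label): "mask" (400x640 bool, what is visible of it) and "box" ([centre column, centre row, width, height] in pixels, round what is visible of it).
The state is a dict: "t": time; "q": joint angles; "joint_vel": joint speeds; "joint_torque": joint torques, N m; "eef_pos": TCP position; "tool_rot": TCP orientation; "contact_force": force on the tool from outside, world axes, zero at the start; "torque": the same for the moment, N m; "gripper_width": opening from 0.0 (shut) to 1.0 (fully open).
Only numpy, scipy, OpenCV 4.12 (cv2) and the standard library are available. Lean on these libraries where they do the work, as an engineer would, in place of code of your own. Each camera call takes 0.05 s, during which the arm holds its last target. There are 200 camera calls.

### The job

Pick up the gauge coupler (the metal socket with a small dial on its side), set it squarely over the tilted test nipple on the vacuum pump's block, and press it straight down the nipple, against the spring collar, until it snaps and the collar is fully home. The spring will push it off again if you let go, so finish while still gripping the coupler and pressing it home. Leave the tin, the flange ring and the spanner where they are.

Things in the scene. Friction and masses are not known exactly. Their poses are not given: they have to be found in the camera images.
- coupler_grip (a point): Centre of the loose gauge coupler's grip: an aluminium block 34 mm along x, 28 mm along y, from 44 to 100 mm above the coupler's mouth (this point: 75 mm). Grasp the flats 28 mm apart (along y). z = long axis, away from the mouth; it starts upright, mouth down on the bench, 0.2 kg. A 42 mm dial gauge sticks out on the +x side at 66 mm height, 34 to 51 mm from the axis.
- coupler_mouth (a point): Centre of the coupler's open lower rim, 75 mm below coupler_grip, same axes. Round steel socket 48 mm outside, 44 mm tall, with a bore 19.6 mm wide and 44 mm deep.
- nipple_tip (a point): Tip of the fixed steel test nipple on the pump's aluminium block. z points outward along the nipple, which leans 25 degrees from upright, away from the pump. A 16 mm round pin, 40 mm long, its last 7 mm tapering to 7 mm at the tip, on a 52 mm boss. A spring collar surrounds it, top face 20 mm below the tip when out, 32 mm when home.
- pump: Fixed vacuum pump; origin on the bench below the nipple's foot, in the middle of the aluminium block (110 x 110 x 55 mm). The finned grey pump, up to 178 mm tall and 140 mm wide, reaches from 100 to 374 mm along its +x; the nipple leans to its -x, roughly towards the robot.
- collar (a joint): How far the spring collar (steel ring, 48 mm, round the nipple) is pushed down the nipple, m: 0 out, 0.012 home at a firm stop. The coupler's rim pushes it. Push needed besides the coupler's weight: 4 to 5 N at first, about 8 N near 3 mm, then it drops (the snap) to about 3.5 N near 9 mm, and about 7 N at the stop. It springs back when released.
- tin_center (a point): Centre of a closed round tin, 64 mm diameter, 50 mm tall, standing on the bench: leave alone.
- flange_center (a point): Centre of a loose steel flange ring, 68 mm outside, 32 mm hole, 18 mm thick, lying flat: leave alone.
- spanner_grip (a point): Handle of a 170 mm steel spanner lying flat on the bench: leave alone.
Mind the look-alikes: they are no part of the job. What is meant by the part that bears coupler_grip is not green, and is the smaller of those in its own colour.

How it is judged:
On the way, in this order (a step that is already met when the one before it is completed fails the run):
1. the coupler is lifted clear of the bench in the gripper (contact force between the fingers and coupler above 2 N and distance between the grasp point and coupler_grip below 0.035 m and height (world z) of coupler_mouth above 0.03 m and value of joint collar below 0.002 m), for 0.2 s.
2. the coupler is square on the nipple and has pushed the collar through its snap (value of joint collar above 0.0095 m and contact force between coupler and collar above 2 N and angle between the z axis of coupler_mouth and the z axis of nipple_tip, either way round below 0.1 rad and x of coupler_mouth in the frame of nipple_tip between -0.004 and 0.004 m and y of coupler_mouth in the frame of nipple_tip between -0.004 and 0.004 m), for 0.2 s.
At the end, for the whole second after the job is handed in: The collar is pressed past its snap (more than 9.5 of 12 mm) by the coupler with more than 2 N, the coupler's axis is within 0.1 rad and its mouth within 4 mm of the nipple's axis, it is at rest and still gripped by the fingers (force over 2 N, grasp point within 35 mm of the grip's centre) (all of step 2 and contact force between the fingers and coupler above 2 N and distance between the grasp point and coupler_grip below 0.035 m and linear speed of coupler below 0.02 m/s); the arm keeps its last pose, push and grip.
It fails at once if the closed tin is disturbed (moved more than 25 mm) (distance of tin_center from where it was at the start of the episode above 0.025 m).
It fails at once if the steel flange ring is disturbed (moved more than 25 mm) (distance of flange_center from where it was at the start of the episode above 0.025 m).
It fails at once if the spanner is disturbed (moved more than 25 mm) (distance of spanner_grip from where it was at the start of the episode above 0.025 m).
It also fails if it takes over 40 s, if anything falls off the work surface, if the arm or the gripper's body presses on something with over 40 N, if the wrist force passes 120 N, or if a joint passes its speed limit or range.

## Working session

There is one attempt and no reset: what is moved stays moved. The work goes in short steps, Python scripts to look and compute and a shell command to move; the robot and the scene stay as the last step left them, time stands still between calls to the robot, and variables do not carry over. Pictures are saved under pics/ and viewed, about 8 in all and at most 12, crops included, and the job is handed in when it is done.

```bash
ls; mkdir -p pics; cat > h.py <<'E'
import numpy as np, cv2
from station import *
def cloud(c):
    K=c["camera_matrix"];z=c["range_z"];v,u=np.indices(z.shape)
    p=np.stack([(u-K[0,2])/K[0,0]*z,(v-K[1,2])/K[1,1]*z,z],-1)
    T=c["cam_to_world"];w=p@T[:3,:3].T+T[:3,3];w[z<=0]=np.nan
    return w
def med(w,m): return np.nanmedian(w[m],0).round(4)
E
python3 - <<'E'
from h import *
o=get_obs();print(o["t"],o["eef_pos"],o["tool_rot"],o["gripper_width"],tcp_to_tips)
ims=[]
for n in("side","top"):
    c=read_camera(n);w=cloud(c);np.savez(f"/tmp/{n}.npz",w=w,**c);cv2.imwrite(f"pics/{n}0.png",c["pixels"]);print(n,c["cam_to_world"].round(3).tolist(),c["camera_matrix"].round(1).tolist())
    for l in("coupler_grip","nipple_tip","pump","collar","tin_center","flange_center","spanner_grip"):
        for d in cut_out(n,l)[:4]:
            m=d["mask"];p=w[m];print(l,round(d["conf"],2),np.round(d["box"]),med(w,m),"lo",np.nanpercentile(p,3,0).round(3),"hi",np.nanpercentile(p,97,0).round(3),"bgr",np.median(c["pixels"][m],0))
E
```

```text
pics
0.0 [ 0.17652368 -0.65092005  0.2493171 ] [-0.09272401 -0.70077809 -0.0940116   0.70105217] 1.0021923708105864 0.019
side [[0.979, -0.134, 0.154, 0.401], [-0.203, -0.585, 0.785, -1.021], [-0.015, -0.8, -0.6, 0.784], [0.0, 0.0, 0.0, 1.0]] [[494.4, 0.0, 318.3], [0.0, 494.4, 207.6], [0.0, 0.0, 1.0]]
coupler_grip 0.97 [393. 222.  47.  62.] [ 0.7401 -0.2049  0.0924] lo [ 0.687 -0.231  0.005] hi [ 0.78  -0.174  0.14 ] bgr [80. 85. 87.]
coupler_grip 0.95 [352. 207.  30.  44.] [ 0.6734 -0.0916  0.0635] lo [ 0.633 -0.108  0.002] hi [ 0.7   -0.064  0.101] bgr [41. 69. 35.]
coupler_grip 0.85 [335. 250.  26.  48.] [ 0.5893 -0.2333  0.0586] lo [ 0.568 -0.244  0.004] hi [ 0.622 -0.186  0.102] bgr [83. 87. 88.]
nipple_tip 0.62 [305. 150.  19.  22.] [0.593  0.1741 0.0808] lo [0.572 0.147 0.059] hi [0.62  0.206 0.103] bgr [85. 89. 92.]
collar 0.6 [297. 144.  17.  14.] [0.5843 0.1843 0.0898] lo [0.567 0.165 0.053] hi [0.605 0.243 0.1  ] bgr [120.  123.5 126. ]
tin_center 0.57 [282. 292.  29.  40.] [ 0.4612 -0.3185  0.0446] lo [ 0.434 -0.333  0.002] hi [ 0.49  -0.273  0.052] bgr [133. 138. 138.]
f
[... 1104 characters left out ...]
9 0.208 0.108] bgr [122.  117.5 118. ]
pump 0.72 [234. 137.  77. 163.] [0.7492 0.1471 0.1343] lo [0.549 0.075 0.022] hi [0.942 0.231 0.175] bgr [123. 114. 110.]
collar 0.59 [218. 199.  17.  18.] [0.5875 0.1904 0.0918] lo [0.568 0.17  0.082] hi [0.603 0.212 0.101] bgr [139. 133. 132.]
tin_center 0.62 [399. 252.  19.  23.] [ 0.4587 -0.2954  0.0506] lo [ 0.432 -0.324  0.021] hi [ 0.486 -0.27   0.055] bgr [176. 168. 156.]
flange_center 0.72 [319. 241.  24.  25.] [ 0.4819 -0.0768  0.0189] lo [ 0.452 -0.105  0.014] hi [ 0.511 -0.047  0.023] bgr [142. 132. 131.]
spanner_grip 0.65 [422. 181.  26.  56.] [ 0.6567 -0.3784  0.008 ] lo [ 0.584 -0.41  -0.   ] hi [ 0.729 -0.342  0.013] bgr [140. 131. 130.]
```

```bash
python3 - <<'E'
import cv2,numpy as np
a=cv2.imread("pics/side0.png")[120:340,240:440];b=cv2.imread("pics/top0.png")[80:280,200:440]
a=cv2.resize(a,(400,440),interpolation=2);b=cv2.resize(b,(400,333),interpolation=2)
o=np.zeros((440,800,3),np.uint8);o[:,:400]=a;o[:333,400:]=b
cv2.imwrite("pics/v1.png",o)
E
```

```text
(no output)
```

View pics/v1.png

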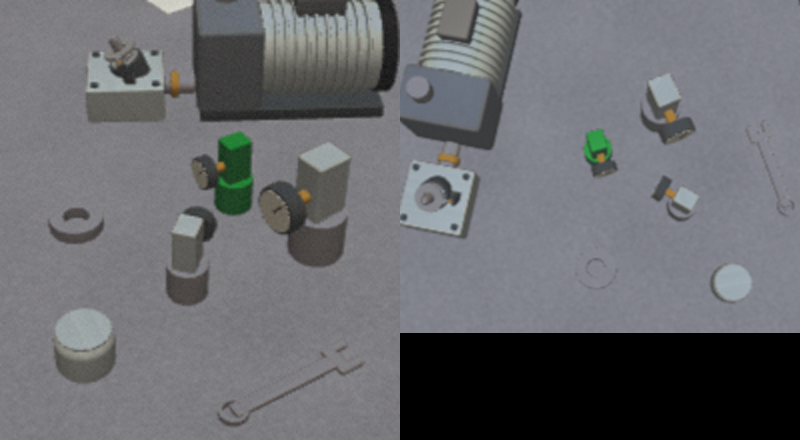

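```bash
cat >> h.py <<'E'
from scipy.spatial.transform import Rotation as R
def pose():
    o=get_obs();q=np.array(o["tool_rot"]);return np.array(o["eef_pos"]),R.from_quat(q[[1,2,3,0]])
E
python3 - <<'E'
from h import *
p,r=pose();print(p,r.as_matrix().round(3))
W={n:np.load(f"/tmp/{n}.npz")["w"] for n in("side","top")}
c=np.array([.588,-.207])
for n,w in W.items():
    q=w.reshape(-1,3);q=q[~np.isnan(q).any(1)];d=np.linalg.norm(q[:,:2]-c,axis=1);q=q[(d<.075)&(q[:,2]>.006)]
    t=q[q[:,2]>.094];print(n,"top",len(t),t.mean(0),cv2.minAreaRect(t[:,:2].astype(np.float32)*1000))
    for zl in(.006,.05): 
        s=q[(q[:,2]>zl)&(q[:,2]<zl+.04)];print(zl,len(s),s.mean(0),s.min(0),s.max(0))
    s=q[(q[:,2]>.05)&(q[:,2]<.09)&(np.linalg.norm(q[:,:2]-c,axis=1)>.028)];print("dial",len(s),s.mean(0),np.degrees(np.arctan2(*(s.mean(0)[:2]-c)[::-1])))
    b=w.reshape(-1,3);b=b[(np.abs(b[:,2]-.056)<.006)&(np.linalg.norm(b[:,:2]-[.59,.17],axis=1)<.09)]
    print("block",len(b),np.median(b,0),cv2.minAreaRect(b[:,:2].astype(np.float32)*1000))
    b=w.reshape(-1,3);b=b[(b[:,2]>.064)&(np.linalg.norm(b[:,:2]-[.59,.17],axis=1)<.06)]
    for z in np.arange(.064,.13,.008):
        s=b[(b[:,2]>z)&(b[:,2]<z+.008)]
        if len(s):print(round(z,3),len(s),s.mean(0).round(4),np.ptp(s,0).round(3))
E
```

```text
[ 0.17669493 -0.65150137  0.25035286] [[ 0.     0.262 -0.965]
 [-0.    -0.965 -0.262]
 [-1.     0.     0.   ]]
side top 155 [ 0.58898505 -0.22443753  0.09975641] ((588.5067749023438, -222.6932830810547), (35.400909423828125, 29.035926818847656), 62.118350982666016)
0.006 328 [ 0.58627893 -0.23637931  0.02950169] [ 0.56570694 -0.24686927  0.00617301] [ 0.6134727  -0.20634764  0.04597456]
0.05 348 [ 0.59792504 -0.21774902  0.07274049] [ 0.57091228 -0.24393964  0.05024824] [ 0.63167368 -0.17462311  0.08980111]
dial 241 [ 0.60129056 -0.21535723  0.072839  ] -32.16207891492994
block 558 [0.58169386 0.16581922 0.05583989] ((593.6937866210938, 188.3072509765625), (116.23097229003906, 109.14583587646484), 78.98519897460938)
0.064 62 [0.5987 0.1676 0.0673] [0.053 0.051 0.008]
0.072 62 [0.5985 0.1682 0.0766] [0.052 0.06  0.008]
0.08 84 [0.5883 0.177  0.0839] [0.052 0.063 0.008]
0.088 55 [0.5897 0.1812 0.0927] [0.029 0.063 0.008]
0.096 36 [0.5921 0.185  0.0992] [0.034 0.044 0.007]
0.104 14 [0.5806 0.1894 0.107 ] [0.012 0.015 0.006]
top top 136 [ 0.58744837 -0.21919325  0.10080487] ((588.0966186
[... 207 characters left out ...]
6 ]
0.05 157 [ 0.59837732 -0.19137551  0.07742754] [ 0.56842554 -0.2291352   0.05014948] [ 0.62870077 -0.16855053  0.08996028]
dial 77 [ 0.60725317 -0.18167758  0.08229084] 52.75350578354443
block 1149 [0.58497349 0.18548496 0.05601786] ((600.677490234375, 188.6087188720703), (109.98169708251953, 127.22356414794922), 80.06793975830078)
0.064 30 [0.5999 0.1709 0.0679] [0.05  0.047 0.006]
0.072 59 [0.6013 0.1742 0.0768] [0.053 0.057 0.007]
0.08 105 [0.5838 0.185  0.0841] [0.05  0.062 0.008]
0.088 97 [0.5868 0.1856 0.0919] [0.031 0.065 0.008]
0.096 68 [0.595  0.1894 0.0992] [0.033 0.038 0.008]
0.104 18 [0.5781 0.1915 0.1078] [0.013 0.011 0.006]
0.112 2 [0.5776 0.1912 0.1128] [0.002 0.005 0.001]
```

```bash
python3 -m jog '[{"gripper":0,"dx":0.411,"dy":0.43,"dz":0.02,"rz":46},{"gripper":0,"dx":0.411,"dy":0.43,"dz":0.02,"rz":46},{"gripper":0,"dx":0.411,"dy":0.43,"dz":0.02,"rz":46},{"gripper":0,"dx":0.411,"dy":0.43,"dz":0.02,"rz":46},{"gripper":0,"dx":0.411,"dy":0.43,"dz":0.02,"rz":46},{"gripper":0,"dx":0.411,"dy":0.43,"dz":0.02,"rz":46},{"gripper":0,"dx":0.411,"dy":0.43,"dz":0.02,"rz":46},{"gripper":0,"dx":0.411,"dy":0.43,"dz":0.02,"rz":46},{"gripper":0,"dx":0.411,"dy":0.43,"dz":0.02,"rz":46},{"gripper":0,"dx":0.411,"dy":0.43,"dz":0.02,"rz":46}]'
python3 -m jog '[{"gripper":0},{"gripper":0}]'
cat > view.py <<'E'
from h import *
import sys
n=sys.argv[1];c=read_camera("wrist");w=cloud(c);np.savez(f"/tmp/{n}.npz",w=w,**c);cv2.imwrite(f"pics/{n}.png",c["pixels"])
print(pose()[0],pose()[1].as_matrix().round(3).tolist(),get_obs()["q"],c["cam_to_world"].round(4).tolist())
for l in("coupler_grip","nipple_tip","collar"):
    for d in cut_out("wrist",l)[:3]:
        m=d["mask"];p=w[m];print(l,round(d["conf"],2),np.round(d["box"]),med(w,m),np.nanpercentile(p,3,0).round(3),np.nanpercentile(p,97,0).round(3))
E
python3 view.py w1
```

```text
[ 0.17666311 -0.65150036  0.25032835] [[0.0, 0.262, -0.965], [-0.0, -0.965, -0.262], [-1.0, 0.0, 0.0]] [ 1.1978775   0.47697554  0.0224296   1.55539185 -0.01148301  1.10928241
 -0.08308051] [[0.2616, -0.9167, -0.302, 0.2543], [-0.9652, -0.2487, -0.081, -0.6311], [-0.0009, 0.3127, -0.9499, 0.3736], [0.0, 0.0, 0.0, 1.0]]$[0]: bad value
$[0]: bad value
```

View pics/w1.png

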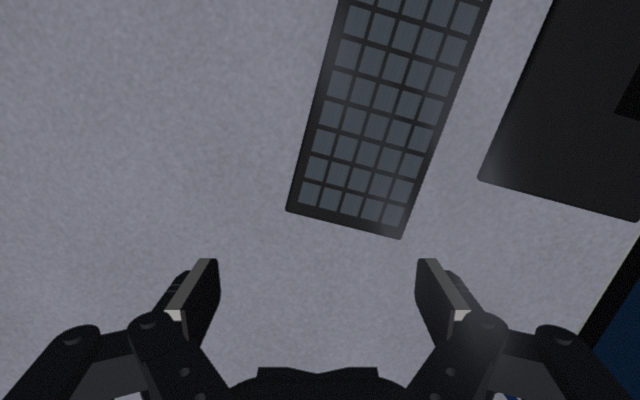

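```bash
python3 -m jog '[{"gripper":0,"dx":0.411,"dy":0.43,"dz":0.02,"rx":0,"ry":0,"rz":46},{"gripper":0,"dx":0.411,"dy":0.43,"dz":0.02,"rx":0,"ry":0,"rz":46},{"gripper":0,"dx":0.411,"dy":0.43,"dz":0.02,"rx":0,"ry":0,"rz":46},{"gripper":0,"dx":0.411,"dy":0.43,"dz":0.02,"rx":0,"ry":0,"rz":46},{"gripper":0,"dx":0.411,"dy":0.43,"dz":0.02,"rx":0,"ry":0,"rz":46},{"gripper":0,"dx":0.411,"dy":0.43,"dz":0.02,"rx":0,"ry":0,"rz":46},{"gripper":0,"dx":0.411,"dy":0.43,"dz":0.02,"rx":0,"ry":0,"rz":46},{"gripper":0,"dx":0.411,"dy":0.43,"dz":0.02,"rx":0,"ry":0,"rz":46},{"gripper":0,"dx":0.411,"dy":0.43,"dz":0.02,"rx":0,"ry":0,"rz":46},{"gripper":0,"dx":0.411,"dy":0.43,"dz":0.02,"rx":0,"ry":0,"rz":46}]'
```

```text
t: 2.0
eef_pos: [0.5231, -0.2888, 0.2675]
tool_rot: [0.36, 0.609, 0.359, -0.609]
contact_force: [0.7, -0.0, 0.3]
gripper_width: 1.002
```

```bash
python3 -m jog '[{"gripper":0,"dx":0.06,"dy":0.065,"dz":0.0,"rx":0,"ry":0,"rz":0},{"gripper":0,"dx":0.06,"dy":0.065,"dz":0.0,"rx":0,"ry":0,"rz":0},{"gripper":0,"dx":0.06,"dy":0.065,"dz":0.0,"rx":0,"ry":0,"rz":0},{"gripper":0,"dx":0.06,"dy":0.065,"dz":0.0,"rx":0,"ry":0,"rz":0}]'
python3 view.py w2
```

```text
t: 2.4
eef_pos: [0.5823, -0.2244, 0.2669]
tool_rot: [-0.36, -0.608, -0.361, 0.608]
contact_force: [-0.8, -0.2, -0.2]
gripper_width: 1.002
[ 0.58144947 -0.22606239  0.26692186] [[-0.001, 0.876, -0.483], [-0.001, -0.483, -0.876], [-1.0, -0.0, 0.001]] [ 0.52887379  0.40226186 -0.34392197  1.64650338  0.1481498   1.11902385
 -0.35833287] [[0.8771, -0.4563, -0.1502, 0.6209], [-0.4804, -0.8332, -0.274, -0.1544], [-0.0002, 0.3125, -0.9499, 0.3902], [0.0, 0.0, 0.0, 1.0]]
coupler_grip 0.72 [476.  61. 162. 121.] [ 0.7339 -0.1866  0.1169] [ 0.687 -0.222  0.028] [ 0.771 -0.157  0.14 ]
coupler_grip 0.65 [323. 149.  46.  77.] [ 0.5985 -0.2062  0.0848] [ 0.573 -0.235  0.025] [ 0.625 -0.173  0.1  ]
```

View pics/w2.png

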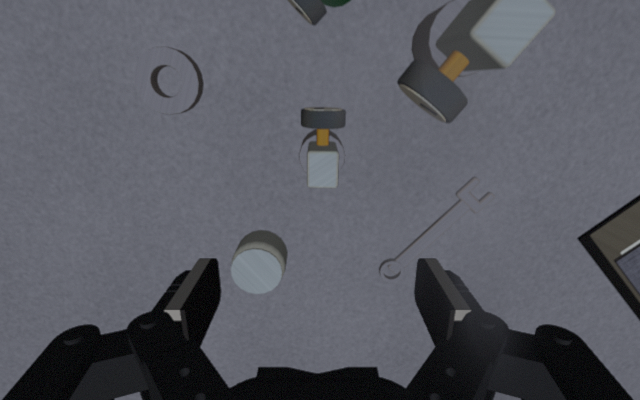

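```bash
python3 - <<'E'
from h import *
d=np.load("/tmp/w2.npz");w=d["w"];z=w[...,2]
m=(np.abs(z-.1)<.005)&(np.hypot(w[...,0]-.588,w[...,1]+.22)<.04)
v,u=np.nonzero(m);print(len(u),u.min(),u.max(),v.min(),v.max(),np.median(z[m]))
r=cv2.minAreaRect((w[m][:,:2]*1000).astype(np.float32));print(r)
print(w[m].mean(0))
# dial
m=(z>.05)&(z<.092)&(np.hypot(w[...,0]-.606,w[...,1]+.187)<.035)
q=w[m];print(len(q),cv2.minAreaRect((q[:,:2]*1000).astype(np.float32)))
m=np.hypot(w[...,0]-.606,w[...,1]+.187)<.025; q=w[m];q=q[q[:,2]>.075];print(q.mean(0),np.degrees(np.arctan2(q[:,1].mean()+.2215,q[:,0].mean()-.5875)))
E
```

```text
1173 307 338 149 186 0.09939983690179238
((590.27587890625, -220.09788513183594), (33.49732208251953, 27.7095947265625), 60.954978942871094)
[ 0.59029848 -0.21952352  0.09924618]
1309 ((606.3116455078125, -192.133544921875), (37.02653884887695, 41.2962646484375), 60.42631912231445)
[ 0.60738194 -0.18896513  0.08540636] 58.571053212434066
```

```bash
python3 -m jog '[{"gripper":0,"dx":-0.01,"dy":0.4,"dz":0,"rx":0,"ry":0,"rz":0},{"gripper":0,"dx":-0.01,"dy":0.4,"dz":0,"rx":0,"ry":0,"rz":0},{"gripper":0,"dx":-0.01,"dy":0.4,"dz":0,"rx":0,"ry":0,"rz":0},{"gripper":0,"dx":-0.01,"dy":0.4,"dz":0,"rx":0,"ry":0,"rz":0},{"gripper":0,"dx":-0.01,"dy":0.4,"dz":0,"rx":0,"ry":0,"rz":0},{"gripper":0,"dx":-0.01,"dy":0.4,"dz":0,"rx":0,"ry":0,"rz":0},{"gripper":0,"dx":-0.01,"dy":0.4,"dz":0,"rx":0,"ry":0,"rz":0},{"gripper":0,"dx":-0.01,"dy":0.4,"dz":0,"rx":0,"ry":0,"rz":0},{"gripper":0,"dx":-0.01,"dy":0.4,"dz":0,"rx":0,"ry":0,"rz":0},{"gripper":0,"dx":-0.01,"dy":0.4,"dz":0,"rx":0,"ry":0,"rz":0}]'
python3 view.py w3
```

```text
t: 3.6
eef_pos: [0.5717, 0.1751, 0.2671]
tool_rot: [-0.36, -0.608, -0.36, 0.608]
contact_force: [0.0, -0.5, -0.0]
gripper_width: 1.0
[0.57219857 0.17320394 0.26704045] [[0.0, 0.875, -0.483], [-0.001, -0.483, -0.875], [-1.0, 0.001, 0.001]] [-0.01647637  0.37947113 -0.49491067  1.70108936  0.19872777  1.11139444
 -1.07489981] [[0.8767, -0.457, -0.1501, 0.6103], [-0.481, -0.8328, -0.2741, 0.2451], [0.0003, 0.3125, -0.9499, 0.3905], [0.0, 0.0, 0.0, 1.0]]
coupler_grip 0.88 [587. 349. 105. 102.] [ 0.756  -0.159   0.0606] [ 0.732 -0.171  0.004] [ 0.782 -0.15   0.128]
coupler_grip 0.8 [503. 298.  76.  71.] [ 0.6817 -0.0627  0.0508] [ 0.661 -0.078  0.004] [ 0.703 -0.054  0.1  ]
coupler_grip 0.37 [497. 397.   6.   2.] [ 0.628  -0.1834  0.0718] [ 0.623 -0.187  0.067] [ 0.631 -0.181  0.076]
nipple_tip 0.61 [332. 151.  68.  77.] [0.5956 0.1902 0.0853] [0.57  0.152 0.057] [0.625 0.213 0.106]
collar 0.78 [325. 153.  56.  61.] [0.5896 0.1919 0.0911] [0.568 0.166 0.08 ] [0.607 0.212 0.099]
```

View pics/w3.png

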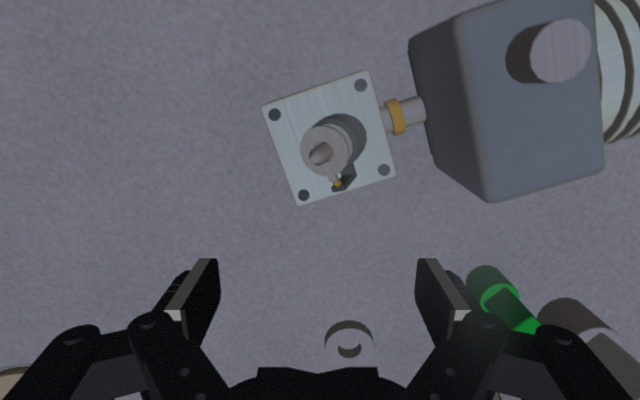

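```bash
cat > nip.py <<'E'
from h import *
from scipy.optimize import least_squares
import sys
def model(w,yaw,foot0,name):
    q=w.reshape(-1,3);q=q[~np.isnan(q).any(1)]
    # fit: pump yaw fixed -> axis; find tip by residual to pin cylinder+taper and collar top plane
    a=yaw+np.pi;n=np.array([np.cos(a)*np.sin(np.radians(25)),np.sin(a)*np.sin(np.radians(25)),np.cos(np.radians(25))])
    e1=np.cross([0,0,1],n);e1/=np.linalg.norm(e1);e2=np.cross(n,e1)
    t=np.array(foot0,float)
    for it in range(8):
        d=q-t;s=d@n;x=d@e1;y=d@e2;r=np.hypot(x,y)
        pin=(s<3e-3)&(s>-.017)&(r<.014)
        col=(s>-.026)&(s<-.014)&(r>.011)&(r<.022)
        def res(p):
            dd=q[pin]-t-p;ss=dd@n;rr=np.hypot(dd@e1,dd@e2)
            R0=np.interp(-ss,[0,.007],[.0035,.008])
            side=np.abs(rr-R0);tip=np.where(rr<R0,-ss,np.hypot(rr-R0,ss))
            a_=np.minimum(side,np.abs(tip))
            b_=((q[col]-t-p)@n+.020)
            return np.r_[a_*2,b_]
        f=least_squares(res,np.zeros(3),loss="soft_l1",f_scale=.001);t=t+f.x
    c=q[col];cc=c.mean(0);nn=np.linalg.svd(c-cc)[2][2];nn*=np.sign(nn[2])
    print(name,"tip",t.round(4),"n",n.round(3),"pin",pin.sum(),"col",col.sum(),"plane n",nn.round(3),"tilt",np.degrees(np.arccos(nn[2])).round(1),"az",np.degrees(np.arctan2(nn[1],nn[0])).round(1),"cost",np.sqrt(f.cost*2/len(q[col])).round(5))
    c2=q[pin];print("  pin centroid",c2.mean(0).round(4))
    return t
if __name__=="__main__":
  W={n:np.load(f"/tmp/{n}.npz")["w"] for n in ("w3","top","side")}
  w=W["w3"];m=(np.abs(w[...,2]-.055)<.004)&(np.hypot(w[...,0]-.595,w[...,1]-.185)<.1)
  k,lab,st,_=cv2.connectedComponentsWithStats(m.astype(np.uint8));i=1+st[1:,4].argmax();q=w[lab==i]
  r=cv2.minAreaRect((q[:,:2]*1000).astype(np.float32));print(r,np.median(q[:,2]))
  yaw=np.radians((r[2]+45)%90-45)
  for n,w in W.items(): model(w,yaw,[.578,.191,.111],n)
E
python3 nip.py
```

```text
((594.5284423828125, 189.72256469726562), (109.71804809570312, 109.62139892578125), 79.52134704589844) 0.05456587213761582
w3 tip [0.5777 0.1926 0.1078] n [-0.416  0.077  0.906] pin 325 col 1180 plane n [-0.415  0.076  0.906] tilt 25.0 az 169.7 cost 0.00074
  pin centroid [0.5834 0.1929 0.1039]
top tip [0.5759 0.1932 0.1091] n [-0.416  0.077  0.906] pin 37 col 139 plane n [-0.421  0.065  0.905] tilt 25.2 az 171.2 cost 0.00147
  pin centroid [0.5796 0.191  0.1048]
side tip [0.5776 0.1923 0.1086] n [-0.416  0.077  0.906] pin 34 col 55 plane n [-0.403  0.067  0.913] tilt 24.1 az 170.6 cost 0.00214
  pin centroid [0.5812 0.1872 0.1023]
```

```bash
python3 -m jog '[{"gripper":0,"dx":0.017,"dy":-0.3935,"dz":0,"rx":0,"ry":0,"rz":0},{"gripper":0,"dx":0.017,"dy":-0.3935,"dz":0,"rx":0,"ry":0,"rz":0},{"gripper":0,"dx":0.017,"dy":-0.3935,"dz":0,"rx":0,"ry":0,"rz":0},{"gripper":0,"dx":0.017,"dy":-0.3935,"dz":0,"rx":0,"ry":0,"rz":0},{"gripper":0,"dx":0.017,"dy":-0.3935,"dz":0,"rx":0,"ry":0,"rz":0},{"gripper":0,"dx":0.017,"dy":-0.3935,"dz":0,"rx":0,"ry":0,"rz":0},{"gripper":0,"dx":0.017,"dy":-0.3935,"dz":0,"rx":0,"ry":0,"rz":0},{"gripper":0,"dx":0.017,"dy":-0.3935,"dz":0,"rx":0,"ry":0,"rz":0},{"gripper":0,"dx":0.017,"dy":-0.3935,"dz":-0.03,"rx":0,"ry":0,"rz":0},{"gripper":0,"dx":0.017,"dy":-0.3935,"dz":-0.07,"rx":0,"ry":0,"rz":0}]'
python3 -c "
from h import *
p,r=pose();print(p,r.as_matrix().round(3))
c=read_camera('wrist');w=cloud(c);z=w[...,2]
m=(np.abs(z-.1)<.005)&(np.hypot(w[...,0]-.588,w[...,1]+.22)<.03)
print(m.sum(),cv2.minAreaRect((w[m][:,:2]*1000).astype(np.float32)),w[m].mean(0))"
```

```text
t: 4.8
eef_pos: [0.5893, -0.2236, 0.1984]
tool_rot: [0.359, 0.611, 0.356, -0.609]
contact_force: [0.7, -0.1, -0.5]
gripper_width: 1.002
[ 0.58932488 -0.22357273  0.19837443] [[ 0.005  0.873 -0.488]
 [-0.003 -0.488 -0.873]
 [-1.     0.005  0.   ]]
1844 ((590.0580444335938, -220.32879638671875), (34.037811279296875, 27.770633697509766), 59.78733444213867) [ 0.59043196 -0.21944498  0.09921227]
```

```bash
python3 -m jog '[{"gripper":0,"dx":0.001,"dy":0.002,"dz":-0.04,"rx":0,"ry":0,"rz":0},{"gripper":0,"dx":0.001,"dy":0.002,"dz":-0.08,"rx":0,"ry":0,"rz":0},{"gripper":0,"dx":0.001,"dy":0.002,"dz":-0.11,"rx":0,"ry":0,"rz":0},{"gripper":0,"dx":0.001,"dy":0.002,"dz":-0.12,"rx":0,"ry":0,"rz":0},{"gripper":0,"dx":0.001,"dy":0.002,"dz":-0.12,"rx":0,"ry":0,"rz":0},{"gripper":0,"dx":0.001,"dy":0.002,"dz":-0.12,"rx":0,"ry":0,"rz":0}]' 60
python3 -c "
from h import *
print(pose()[0])"
```

```text
t: 5.45
eef_pos: [0.591, -0.2174, 0.0789]
tool_rot: [0.36, 0.609, 0.359, -0.608]
contact_force: [0.3, 0.1, 0.3]
gripper_width: 1.002
[ 0.59097296 -0.21740427  0.07889874]
```

```bash
python3 -m jog '[{"gripper":0,"dx":-0.001,"dy":-0.0025,"dz":0,"rx":0,"ry":0,"rz":0},{"gripper":0.5,"dx":-0.001,"dy":-0.0025,"dz":0,"rx":0,"ry":0,"rz":0},{"gripper":1,"dx":-0.001,"dy":-0.0025,"dz":0,"rx":0,"ry":0,"rz":0},{"gripper":1,"dx":-0.001,"dy":-0.0025,"dz":0,"rx":0,"ry":0,"rz":0},{"gripper":1,"dx":-0.001,"dy":-0.0025,"dz":0,"rx":0,"ry":0,"rz":0},{"gripper":1,"dx":-0.001,"dy":-0.0025,"dz":0,"rx":0,"ry":0,"rz":0},{"gripper":1,"dx":-0.001,"dy":-0.0025,"dz":0,"rx":0,"ry":0,"rz":0},{"gripper":1,"dx":-0.001,"dy":-0.0025,"dz":0,"rx":0,"ry":0,"rz":0}]' 60
python3 -m jog '[{"gripper":1,"dx":0,"dy":0,"dz":0,"rx":0,"ry":0,"rz":0},{"gripper":1,"dx":0,"dy":0,"dz":0.03,"rx":0,"ry":0,"rz":0},{"gripper":1,"dx":0,"dy":0,"dz":0.08,"rx":0,"ry":0,"rz":0},{"gripper":1,"dx":0,"dy":0,"dz":0.13,"rx":0,"ry":0,"rz":0},{"gripper":1,"dx":0,"dy":0,"dz":0.17,"rx":0,"ry":0,"rz":0},{"gripper":1,"dx":0,"dy":0,"dz":0.17,"rx":0,"ry":0,"rz":0},{"gripper":1,"dx":0,"dy":0,"dz":0.17,"rx":0,"ry":0,"rz":0}]'
python3 -c "
from h import *
print(pose()[0],pose()[1].as_matrix().round(3))"
```

```text
t: 6.25
eef_pos: [0.5891, -0.2193, 0.0774]
tool_rot: [0.36, 0.609, 0.36, -0.609]
contact_force: [-0.2, -0.2, 4.5]
gripper_width: 0.321
t: 6.95
eef_pos: [0.5889, -0.2192, 0.2471]
tool_rot: [0.36, 0.609, 0.36, -0.609]
contact_force: [-0.6, -0.1, -2.9]
gripper_width: 0.32
[ 0.58885426 -0.21922374  0.2471334 ] [[ 0.001  0.876 -0.482]
 [-0.    -0.482 -0.876]
 [-1.     0.001  0.   ]]
```

```bash
python3 -m jog '[{"gripper":1,"dx":-0.056,"dy":0.42,"dz":0,"rx":-4.55,"ry":-24.6,"rz":0},{"gripper":1,"dx":-0.056,"dy":0.42,"dz":0,"rx":-4.55,"ry":-24.6,"rz":0},{"gripper":1,"dx":-0.056,"dy":0.42,"dz":0,"rx":-4.55,"ry":-24.6,"rz":0},{"gripper":1,"dx":-0.056,"dy":0.42,"dz":0,"rx":-4.55,"ry":-24.6,"rz":0},{"gripper":1,"dx":-0.056,"dy":0.42,"dz":0,"rx":-4.55,"ry":-24.6,"rz":0},{"gripper":1,"dx":-0.056,"dy":0.42,"dz":0,"rx":-4.55,"ry":-24.6,"rz":0},{"gripper":1,"dx":-0.056,"dy":0.42,"dz":0,"rx":-4.55,"ry":-24.6,"rz":0},{"gripper":1,"dx":-0.056,"dy":0.42,"dz":0,"rx":-4.55,"ry":-24.6,"rz":0},{"gripper":1,"dx":-0.056,"dy":0.42,"dz":0,"rx":-4.55,"ry":-24.6,"rz":0},{"gripper":1,"dx":-0.056,"dy":0.42,"dz":0,"rx":-4.55,"ry":-24.6,"rz":0}]'
python3 -m jog '[{"gripper":1,"dx":0,"dy":0,"dz":0,"rx":0,"ry":0,"rz":0},{"gripper":1,"dx":0,"dy":0,"dz":0,"rx":0,"ry":0,"rz":0}]'
cat > chk.py <<'E'
from h import *
import sys
n=np.array([-.416,.077,.906]);t=np.array([.5775,.1926,.1082])
p,r=pose();M=r.as_matrix();x=-M[:,0]
print("tcp",p,"ang",np.degrees(np.arccos(min(1,x@n/np.linalg.norm(n)))).round(2),"rotvec fix",np.degrees(np.cross(x,n)).round(2))
mouth=p-.0774*x
d=mouth-t;s=d@n;print("mouth",mouth.round(4),"s",s.round(4),"lateral to remove",(d-s*n).round(4),"F",get_obs()["contact_force"].round(1))
E
python3 chk.py
```

```text
t: 7.95
eef_pos: [0.5304, 0.206, 0.2446]
tool_rot: [0.453, 0.708, 0.255, -0.478]
contact_force: [-0.1, -0.3, -2.8]
gripper_width: 0.32
t: 8.15
eef_pos: [0.5324, 0.1987, 0.2453]
tool_rot: [0.452, 0.709, 0.25, -0.481]
contact_force: [0.6, 0.3, -1.9]
gripper_width: 0.32
tcp [0.53236348 0.19865212 0.24526736] ang 0.24 rotvec fix [ 0.13 -0.19  0.07]
mouth [0.5643 0.1925 0.175 ] s 0.066 lateral to remove [ 0.0143 -0.0052  0.007 ] F [ 0.6  0.3 -1.9]
```

```bash
python3 -m jog '[{"gripper":1,"dx":0.0028,"dy":0.002,"dz":-0.02,"rx":0.1,"ry":-0.2,"rz":0},{"gripper":1,"dx":0.0028,"dy":0.002,"dz":-0.044,"rx":0.1,"ry":-0.2,"rz":0},{"gripper":1,"dx":0.0028,"dy":0.002,"dz":-0.044,"rx":0.1,"ry":-0.2,"rz":0},{"gripper":1,"dx":0.0028,"dy":0.002,"dz":-0.044,"rx":0.1,"ry":-0.2,"rz":0}]'
python3 chk.py; python3 - <<'E'
from h import *
n=np.array([-.416,.077,.906]);n/=np.linalg.norm(n);t=np.array([.5775,.1926,.1082]);e1=np.cross([0,0,1],n);e1/=np.linalg.norm(e1);e2=np.cross(n,e1)
from scipy.optimize import least_squares
P=[]
for c in("side","top","wrist"):
    a=read_camera(c);w=cloud(a);np.savez(f"/tmp/p_{c}.npz",w=w,**a);cv2.imwrite(f"pics/p_{c}.png",a["pixels"])
    q=w.reshape(-1,3);d=q-t;s=d@n;x=d@e1;y=d@e2;rr=np.hypot(x,y)
    m=(s>.030)&(s<.065)&(rr<.035)&(rr>.017)
    if m.sum()<20: print(c,m.sum());continue
    X=np.c_[x,y,s][m]
    f=least_squares(lambda p:np.hypot(X[:,0]-p[0]-p[2]*(X[:,2]-.025),X[:,1]-p[1]-p[3]*(X[:,2]-.025))-.024,[0,0,0,0],loss="soft_l1",f_scale=.001)
    print(c,m.sum(),"mouth lateral e1,e2",f.x[:2].round(4),"slopes",f.x[2:].round(3),"world",(f.x[0]*e1+f.x[1]*e2).round(4),"smin",np.percentile(s[(rr<.03)&(s>.01)],1).round(4))
print(e1,e2)
a=cv2.imread("pics/p_side.png")[60:220,220:400];cv2.imwrite("pics/v5.png",cv2.resize(a,None,fx=4,fy=3.75,interpolation=2)[:600])
E
```

```text
t: 8.55
eef_pos: [0.5357, 0.2014, 0.2028]
tool_rot: [0.452, 0.711, 0.25, -0.478]
contact_force: [0.2, 0.0, -1.2]
gripper_width: 0.314
tcp [0.53567847 0.20136423 0.20276901] ang 0.1 rotvec fix [ 0.    0.1  -0.01]
mouth [0.568  0.1954 0.1327] s 0.0264 lateral to remove [0.0015 0.0008 0.0006] F [ 0.2  0.  -1.2]
side 212 mouth lateral e1,e2 [-0.0002  0.0026] slopes [-0.014 -0.023] world [ 0.0024 -0.0002  0.0011] smin 0.0307
top 110 mouth lateral e1,e2 [-0.0017  0.0009] slopes [ 0.002 -0.002] world [0.0011 0.0015 0.0004] smin 0.0334
wrist 74 mouth lateral e1,e2 [-0.0013  0.0031] slopes [ 0.018 -0.017] world [0.003  0.0008 0.0013] smin 0.0704
[-0.18200462 -0.98329768  0.        ] [ 0.89094744 -0.16491094  0.42310406]
```

View pics/v5.png

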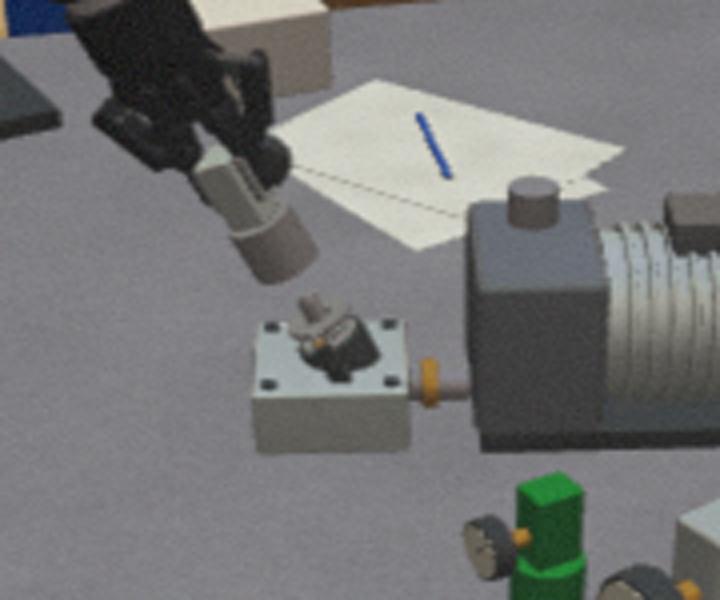

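```bash
python3 -m jog '[{"gripper":1,"dx":-0.002,"dy":-0.0008,"dz":-0.0008,"rx":0,"ry":0,"rz":0},{"gripper":1,"dx":0.002,"dy":-0.0016,"dz":-0.0099,"rx":0,"ry":0,"rz":0},{"gripper":1,"dx":0.0063,"dy":-0.0023,"dz":-0.019,"rx":0,"ry":0,"rz":0},{"gripper":1,"dx":0.0084,"dy":-0.0027,"dz":-0.0235,"rx":0,"ry":0,"rz":0},{"gripper":1,"dx":0.0084,"dy":-0.0027,"dz":-0.0235,"rx":0,"ry":0,"rz":0}]' 80
python3 chk.py
python3 -m jog '[{"gripper":1,"dx":0.0021,"dy":-0.0004,"dz":-0.0045,"rx":0,"ry":0,"rz":0},{"gripper":1,"dx":0.0042,"dy":-0.0008,"dz":-0.0091,"rx":0,"ry":0,"rz":0},{"gripper":1,"dx":0.0062,"dy":-0.0012,"dz":-0.0136,"rx":0,"ry":0,"rz":0},{"gripper":1,"dx":0.0062,"dy":-0.0012,"dz":-0.0136,"rx":0,"ry":0,"rz":0}]'
python3 chk.py
```

```text
t: 9.2
eef_pos: [0.544, 0.1995, 0.1782]
tool_rot: [0.452, 0.71, 0.25, -0.478]
contact_force: [-0.4, -0.7, -1.5]
gripper_width: 0.319
tcp [0.54398255 0.19952206 0.17821531] ang 0.08 rotvec fix [-0.03  0.07 -0.02]
mouth [0.5763 0.1936 0.1081] s 0.0005 lateral to remove [-0.001   0.001  -0.0005] F [-0.4 -0.7 -1.5]
t: 9.6
eef_pos: [0.5503, 0.1985, 0.1652]
tool_rot: [0.452, 0.711, 0.25, -0.478]
contact_force: [-0.3, -0.9, -2.0]
gripper_width: 0.321
tcp [0.55030186 0.1985236  0.16524526] ang 0.15 rotvec fix [-0.05  0.13 -0.04]
mouth [0.5827 0.1926 0.0952] s -0.0139 lateral to remove [-0.0006  0.0011 -0.0004] F [-0.3 -0.9 -2. ]
```

```bash
python3 -m jog '[{"gripper":1,"dx":0.0017,"dy":-0.0008,"dz":-0.0036,"rx":0,"ry":0,"rz":0},{"gripper":1,"dx":0.0031,"dy":-0.0014,"dz":-0.0068,"rx":0,"ry":0,"rz":0},{"gripper":1,"dx":0.0037,"dy":-0.0015,"dz":-0.0082,"rx":0,"ry":0,"rz":0},{"gripper":1,"dx":0.0037,"dy":-0.0015,"dz":-0.0082,"rx":0,"ry":0,"rz":0}]'
python3 chk.py
```

```text
t: 10.0
eef_pos: [0.5542, 0.1977, 0.1582]
tool_rot: [0.452, 0.711, 0.25, -0.477]
contact_force: [-2.7, -0.2, 4.7]
gripper_width: 0.322
tcp [0.55419366 0.19772094 0.15819121] ang 0.25 rotvec fix [-0.1   0.22 -0.06]
mouth [0.5867 0.1919 0.0882] s -0.022 lateral to remove [ 0.      0.001  -0.0001] F [-2.7 -0.2  4.7]
```

```bash
python3 -m jog '[{"gripper":1,"dx":0.0012,"dy":-0.0005,"dz":-0.0027,"rx":0,"ry":0.2,"rz":0},{"gripper":1,"dx":0.0025,"dy":-0.001,"dz":-0.0054,"rx":0,"ry":0.2,"rz":0},{"gripper":1,"dx":0.0037,"dy":-0.0012,"dz":-0.0082,"rx":0,"ry":0.2,"rz":0},{"gripper":1,"dx":0.0042,"dy":-0.0013,"dz":-0.0092,"rx":0,"ry":0.2,"rz":0},{"gripper":1,"dx":0.0042,"dy":-0.0013,"dz":-0.0092,"rx":0,"ry":0.2,"rz":0}]'
python3 chk.py
```

```text
t: 10.5
eef_pos: [0.5585, 0.1967, 0.1492]
tool_rot: [0.451, 0.71, 0.251, -0.478]
contact_force: [-3.4, 1.2, 6.5]
gripper_width: 0.32
tcp [0.55849328 0.19672369 0.14920227] ang 0.15 rotvec fix [-0.13  0.05 -0.06]
mouth [0.5908 0.191  0.0791] s -0.032 lateral to remove [-0.0001  0.0008 -0.0001] F [-3.4  1.2  6.5]
```

```bash
python3 -m jog '[{"gripper":1,"dx":0.0004,"dy":-0.0001,"dz":-0.0009,"rx":0,"ry":0,"rz":0},{"gripper":1,"dx":0.0008,"dy":-0.0002,"dz":-0.0018,"rx":0,"ry":0,"rz":0},{"gripper":1,"dx":0.0008,"dy":-0.0002,"dz":-0.0018,"rx":0,"ry":0,"rz":0},{"gripper":1,"dx":0.0008,"dy":-0.0002,"dz":-0.0018,"rx":0,"ry":0,"rz":0}]'
python3 chk.py
```

```text
t: 10.9
eef_pos: [0.5587, 0.197, 0.149]
tool_rot: [0.452, 0.711, 0.251, -0.477]
contact_force: [-16.4, -1.8, 27.1]
gripper_width: 0.319
tcp [0.55867305 0.19700838 0.14904456] ang 0.18 rotvec fix [-0.1   0.14 -0.06]
mouth [0.591  0.1912 0.079 ] s -0.0322 lateral to remove [ 0.0001  0.0011 -0.    ] F [-16.4  -1.8  27.1]
```

```bash
python3 -m jog '[{"gripper":1,"dx":-0.0003,"dy":0.0,"dz":0.0007,"rx":0,"ry":0,"rz":0},{"gripper":1,"dx":-0.0003,"dy":0.0,"dz":0.0007,"rx":0,"ry":0,"rz":0},{"gripper":1,"dx":-0.0003,"dy":0,"dz":0.0007,"rx":0,"ry":0,"rz":0},{"gripper":1,"dx":-0.0003,"dy":0,"dz":0.0007,"rx":0,"ry":0,"rz":0}]'
python3 chk.py; python3 - <<'E'
from h import *
from scipy.optimize import least_squares
n=np.array([-.416,.077,.906]);n/=np.linalg.norm(n);t=np.array([.5775,.1926,.1082]);e1=np.cross([0,0,1],n);e1/=np.linalg.norm(e1);e2=np.cross(n,e1)
for c in("side","top"):
    a=read_camera(c);w=cloud(a);cv2.imwrite(f"pics/f_{c}.png",a["pixels"])
    d=w.reshape(-1,3)-t;X=np.c_[d@e1,d@e2,d@n];rr=np.hypot(X[:,0],X[:,1])
    X=X[(X[:,2]>-.027)&(X[:,2]<.008)&(rr<.035)&(rr>.017)]
    f=least_squares(lambda p:np.hypot(X[:,0]-p[0]-p[2]*(X[:,2]+.032),X[:,1]-p[1]-p[3]*(X[:,2]+.032))-.024,[0,0,0,0],loss="soft_l1",f_scale=.001)
    s=d@n;k=(np.abs(s-.012)<.004)&(rr>.017)&(rr<.024)
    print(c,len(X),f.x.round(4),"shoulder s (home .012)",np.median(s[k]).round(4),k.sum())
a=cv2.imread("pics/f_side.png")[60:220,220:400];cv2.imwrite("pics/v6.png",cv2.resize(a,None,fx=4,fy=3.75,interpolation=2))
E
```

```text
t: 11.3
eef_pos: [0.5586, 0.1969, 0.1491]
tool_rot: [0.452, 0.711, 0.251, -0.478]
contact_force: [-12.0, -1.0, 18.6]
gripper_width: 0.317
tcp [0.55861197 0.19689518 0.14910069] ang 0.17 rotvec fix [-0.12  0.1  -0.07]
mouth [0.5909 0.1911 0.079 ] s -0.0321 lateral to remove [ 0.0001  0.001  -0.0001] F [-12.   -1.   18.6]
side 193 [ 0.0007  0.0003 -0.0321 -0.0071] shoulder s (home .012) 0.0123 44
top 100 [-0.0007 -0.001   0.0072 -0.0184] shoulder s (home .012) 0.0129 49
```

View pics/v6.png

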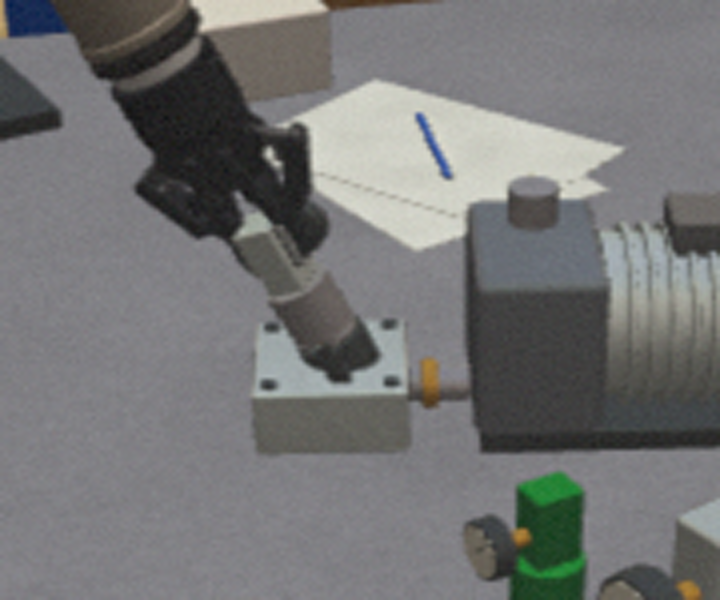

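The coupler is square on the nipple at 350,330 in this crop, and the collar is pressed home with about 22 N. I'm handing in.

```bash
python3 -c "
from h import *
print(hand_in());print(get_obs()['t'],get_obs()['contact_force'])"
```

```text
the job is handed in; nothing more can be done
None
the job is handed in; nothing more can be done
```

I gripped the smaller metal coupler by its flats and lifted it. I then tilted it 25° onto the nipple axis and pressed it down through the snap to the firm stop. I handed in at about 11.4 s with the fingers still gripping and pressing.

- **Press:** the last reading before handing in was about 22 N along the nipple, after I eased back from 32 N at the stop.
- **Depth:** the mouth was 32.1 mm below the tip from the arm's pose, where home is 32 mm. The cameras put the coupler's shoulder within 1 mm of its home height.
- **Fit:** the mouth was about 1 mm off the nipple's axis by both the arm's pose and the cameras. The arm's tilt error was under 0.2°. The rougher camera fits gave up to about 1.9°, still inside the 0.1 rad (5.7°) limit.
- **Other things:** nothing touched the tin, flange ring or spanner that I know of, but I did not re-measure where they ended up.

The first move call was refused because its rows were missing keys, and nothing moved. Handing in gave no verdict, so I can't confirm the result after that point.

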